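Make up the tart kit and the topping kit

ROBOT

A 7-joint arm with a two-finger parallel gripper is mounted at the origin on the work surface. World frame = base frame: x ahead of the robot, y to its left, z up, the work surface at z = 0. Lengths are in m, angles in rad, forces in N, time in s.
With the tool pointing down it reaches from about 0.4 to 0.875 m from the base axis. Payload 19.3 kg.
Tool frame: the origin (TCP) lies at the very end of the fingers, on their centre line; the grasp point (between the pads) lies 19 mm behind it; z points along the fingers, y is the line along which they close (so a half turn about z gives the same grasp; the last joint's range is limited). The gripper opens to 85 mm and grips with 20 to 120 N. Pads are 22 mm wide; open, the fingers measure 114 mm over their backs; the gripper's body (76 mm by 85 mm) begins 54 mm behind the grasp point. The pads swing forward as they close: fully open they stand 13 mm farther back than shut.
Start: joints at [-1.262, 0.521, -0.036, 1.599, 0.021, 1.021, -0.113], TCP at [0.231, 0.581, 0.231] pointing down, gripper open.
Joint ranges: [-2.91, 2.91], [-0.3, 2.13], [-1.5, 1.42], [0.17, 2.43], [-1.26, 4.41], [0.16, 1.93], [-2.52, 2.52]. Speed limits (rad/s): [1.89, 1.89, 2.39, 2.39, 3.01, 3.01, 3.01].

INTERFACE

Orientations are given as [roll, pitch, yaw] about the fixed x, y, z axes, in that order (R = Rz(yaw) Ry(pitch) Rx(roll)).
In Python, from workcell import monitor, optics, job_done gives the robot as it stands.
- The arm moves only by the shell command python3 -m handwheel 'ROWS' [FORCE]. ROWS is JSON, a list of rows, each an object of numbers: "dx", "dy", "dz": the shift along the tool's x, y, z in cm; "wx", "wy", "wz": the turn, a rotation vector about the tool's x, y, z in rad; "claw": the opening in per cent of the stroke, from 0 (shut) to 100 (fully open). A call has 1 to 8 rows; each row shifts and turns the commanded pose from where the row before left it, along the tool's axes as they then stand; what a row does not reach is not made up. A row lasts 1/8 s, in which the tool goes at most 62.5 mm and 10.7 degrees, less where a joint would pass 70% of its speed; a pose out of reach is approached as far as the arm can. A call with a gripper value outside its range is refused whole. The fingers move at their own pace and stop on an object; FORCE is the grip in N (left out, the last holds). Time passes only in rows, so rows that do not move let the fingers close. It gives the time, the measured TCP pose, the force, the opening and the grip force at its end, in the units of the state.
- monitor.observe(): the state, without advancing time (a new reading comes with each control period).
- optics.grab_frame(name): name is "side" or "top" or "wrist"; returns a dict with "frame" (400x640x3 uint8, blue, green, red), "fovy" (degrees; the focal length in pixels is half the picture's height over the tangent of half this angle, whatever the lens; pixels are square), "cx", "cy" (the principal point, pixels), "k1" (the pictures are not rectified: a ray, as slopes to the right and down, at radius r is drawn at 1 + k1 r^2 times it, then the intrinsics apply), "R" (3x3) and "t" (3): a world point X has camera coordinates R X + t. Camera axes: x right, y down, z forward; pixel columns grow to the right and rows downward; lengths in m; the calibration is good to about 2 mm. A picture is of the moment at which its call begins. There is no depth.
- job_done(): hands the job in; it is judged then, once.
Trained networks look in the newest picture that a camera, given by its name, has taken for a name from the list of things; names that differ only in an ending like _2 or _b are one class to them, and where a whole thing is asked for, a point or a joint stands for the part that bears it (a point fixed in the world has none). Each returns a list of dicts, best first, with "p" (0 to 1); they miss things now and then, are a little off and sometimes report something else, mostly with a low value. They report only what shows in the picture. A call takes as long as a camera call. They do not tell look-alikes from the thing itself.
- optics.masks_of(name, camera): "region" (400x640 bool, what is visible of it) and "rect" ([left, top, width, height] in pixels, round what is visible of it).
The state is a dict: "clock": time; "qpos": joint angles; "qd": joint speeds; "joint_efforts": joint torques, N m; "position": TCP position; "tool_rot": TCP orientation; "force": force on the tool from outside, world axes, zero at the start; "moment": the same for the moment, N m; "grip_width": finger opening in m; "finger_force": force on a finger pad.
Only numpy, scipy, OpenCV 4.12 (cv2) and the standard library are available. Lean on these libraries where they do the work, as an engineer would, in place of code of your own. Each camera call takes 0.05 s, during which the arm holds its last target. There are 200 camera calls.

TASK

Make up two kits from the stock on the prep counter. In the two-compartment tray stand the steel cutter ring and the tart tamper, one in each compartment (first slide the tamper along the keyhole slot of its rack to the wide end, and lift it off there); in the three-compartment tray stand the amber jar in the middle, the white cup at one end and the spice tin at the other. Everything stands upright on the tray floor, and the green-lidded tub and the pepper mill stay standing where they are.

Things in the scene. Friction and masses are not known exactly. Their poses are not given: they have to be found in the camera images.
- tamper_mid (a point): Tart tamper, upright, 95 mm high; point on its axis 47.5 mm above its underside. From below: steel foot disc 32 mm across, to 12 mm; neck 12 mm across, to 30; steel flange 56 mm across, 30 to 36; round wooden handle 26 mm across, 36 to 95 (grip here). At the start its flange rests on the rack's plate, neck in the narrow slot, foot under the plate: it cannot be lifted there. About 160 g.
- ring_mid (a point): Plain steel pastry cutter ring standing on the counter, 58 mm outside, 3 mm wall, 44 mm high, open at both ends; the point is on its axis half-way up (22 mm). About 70 g.
- cup_mid (a point): White open cup, empty, no handle, 72 mm high, 58 mm across at the rim, 52 half-way, 46 at the foot; the point is on its axis half-way up (36 mm). About 40 g.
- jar_mid (a point): Small amber glass jar with a black cap and a paper label, body 42 mm across and straight-sided up to 45 mm, a little narrower above, 75 mm high with cap; the point is on its axis half-way up (37.5 mm). About 110 g.
- tin_mid (a point): Rectangular metal spice tin with a grey lid, 36 mm (its x) by 56 mm (its y), 80 mm high; the point is at its centre half-way up (40 mm). About 120 g.
- tray_two: Aluminium kit tray with two compartments, fixed, 120 mm (its x) by 168 mm (its y). Origin: centre of its underside. Floor 4 mm thick; walls and divider 4 mm thick, tops 14 mm above the counter. Compartments 112 mm (x) by 78 mm (y) inside, centres at y = +41 and -41 mm in the tray's frame.
- tray_three: Aluminium kit tray with three compartments in a row, fixed, 120 mm (its x) by 250 mm (its y). Origin: centre of its underside. Floor 4 mm thick; walls and dividers 4 mm thick, tops 14 mm above the counter. Compartments 112 mm (x) by 78 mm (y) inside, centres at y = +82, 0 and -82 mm in the tray's frame.
- rack: Fixed steel keyhole rack: level plate 120 mm (its x) by 80 mm (its y), 6 mm thick, top 60 mm above the counter, open below. Origin: centre of its underside. Wide end of the keyhole, 44 mm across, centred at x = -28 mm, y = 0; slot 17 mm wide from it to x = +40 mm. The tamper starts at x = +22 to +32; its foot passes up only at the wide end (rise 30 mm to clear); its flange stays on top.
- tub: Bystander: low round clear tub with a green lid, 68 mm across, 50 mm high, among the stock; origin at the centre of its underside. Not part of either kit.
- mill: Bystander: dark wooden pepper mill, 44 mm across at the foot, 112 mm high, among the stock; origin at the centre of its underside. Not part of either kit.
Not all that is in view belongs to the job. What is shaped like the part that bears jar_mid but blue or red is not meant.

How it is judged:
By the outcome, as a careful person would: the job done as asked, in the order asked, and still so for the second after the job is handed in, with the robot touching nothing.
It also fails if it takes over 138 s, if anything falls off the work surface, if the arm or the gripper's body presses on something with over 40 N, if the wrist force passes 120 N, or if a joint passes its speed limit or range.

## Working session

There is one attempt and no reset: what is moved stays moved. The work goes in short steps, Python scripts to look and compute and a shell command to move; the robot and the scene stay as the last step left them, time stands still between calls to the robot, and variables do not carry over. Pictures are saved under pics/ and viewed, at most 18 in all, crops included, and the job is handed in when it is done.

```bash
ls; mkdir -p pics; python3 - <<'E'
from workcell import monitor, optics
import cv2
print(monitor.observe())
for n in ("top","side"):
    f=optics.grab_frame(n); cv2.imwrite(f"pics/{n}0.png",f["frame"]); print(n,f["fovy"],f["cx"],f["cy"],f["k1"],f["R"],f["t"])
E
```

```text
pics
{'clock': 0.0, 'qpos': array([-1.26219977,  0.5220438 , -0.03631129,  1.59998714,  0.02117033,
        1.02108069, -0.11279992]), 'qd': array([-2.02557825e-04, -1.48125467e-03, -1.05338186e-03,  1.68695206e-03,
        6.70784288e-05,  4.25316124e-04, -6.42863755e-04]), 'joint_efforts': array([-6.01689571e-04, -9.27120209e+01,  1.98022261e+00, -3.69900799e+01,
        1.78580271e-02,  8.46203242e-03,  2.45391351e-05]), 'position': array([0.23104031, 0.58037707, 0.23071481]), 'tool_rot': array([-3.14045918e+00,  6.26983160e-05,  2.76275638e+00]), 'force': array([ 0.00771707, -0.29185791,  0.30993829]), 'moment': array([0.04518191, 0.00034691, 0.03741384]), 'finger_force': 0.0, 'grip_width': 0.08533562620068567}
top 57.410631678781186 316.40599186943325 203.73164193914351 -0.02541651732823568 [[-0.0177798  -0.99978493 -0.01067547]
 [-0.99402519  0.01882539 -0.10751524]
 [ 0.10769309  0.00870009 -0.99414612]] [0.00575641 0.46511755 1.10341934]
side 45.41251015487575 317.35089993275545 197.82792467158163 -0.06326427281673803 [[ 0.8500679  -0.52659846  0.00886733]
 [-0.34854608 -0.57510737 -0.74011292]
 [ 0.39484199  0.62605556 -0.67242415]] [-0.39468598  0.21408011  0.97828373]
```

View pics/top0.png

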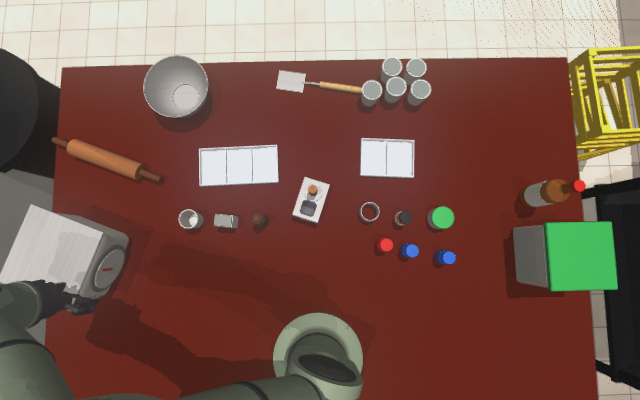

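View pics/side0.png

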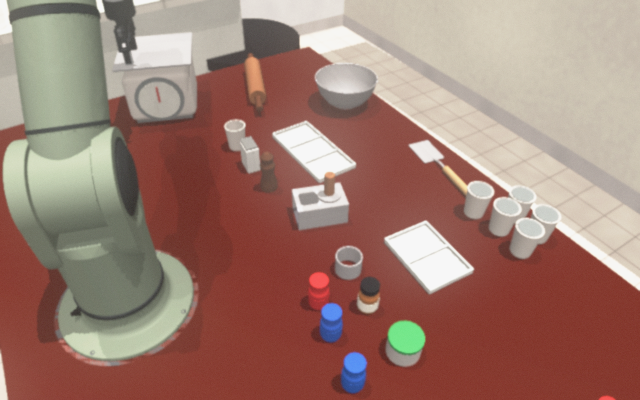

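The top view shows the two-compartment tray at about (387,158) and the three-compartment tray at (239,165). The rack is at (311,199) with its wide end toward the robot at (308,210). The stock row is cup (190,219), tin (226,221), mill (259,219), ring (370,211), amber jar (403,218) and tub (441,217). The red and blue jars at (386,245), (411,250) and (447,257) are decoys.

```bash
cat > h.py <<'E'
import numpy as np, cv2
from scipy.optimize import least_squares
from workcell import monitor, optics
def proj(f,X):
    c=np.asarray(X)@f["R"].T+f["t"]; s=c[:,:2]/c[:,2:]; s=s*(1+f["k1"]*(s**2).sum(1,keepdims=True))
    return s*(200/np.tan(np.radians(f["fovy"])/2))+[f["cx"],f["cy"]]
def ground(f,uv,z):
    F=200/np.tan(np.radians(f["fovy"])/2); d=(np.array(uv,float)-[f["cx"],f["cy"]])/F; s=d.copy()
    for _ in range(8): s=d/(1+f["k1"]*(s@s))
    r=f["R"].T@np.r_[s,1]; o=-f["R"].T@f["t"]; return (o+r*(z-o[2])/r[2])[:2]
a=np.linspace(0,2*np.pi,48,endpoint=False)
def rev(prof): return np.vstack([np.c_[r*np.cos(a),r*np.sin(a),0*a+z] for r,z in prof])/1000
def box(x,y,z0,z1): return np.array([[i*x,j*y,k] for i in(-.5,.5) for j in(-.5,.5) for k in(z0,z1)])/1000
M={"tamper_mid":rev([(28,60),(28,66),(13,66),(13,125)]),"ring_mid":rev([(29,0),(29,44)]),"cup_mid":rev([(23,0),(29,72)]),
 "jar_mid":rev([(21,0),(21,45),(18,75)]),"tin_mid":box(36,56,0,80),"tray_two":box(120,168,0,14),"tray_three":box(120,250,0,14),
 "rack":box(120,80,54,60),"tub":rev([(34,0),(34,50)]),"mill":rev([(22,0),(18,112)])}
YAW={"tin_mid","tray_two","tray_three","rack"}
def place(n,p):
    c,s=np.cos(p[2]),np.sin(p[2]); X=M[n].copy(); X[:,:2]=X[:,:2]@np.array([[c,s],[-s,c]])+p[:2]; return X
def sil(uv):  # support function of the outline
    th=np.arange(0,2*np.pi,np.pi/12); return (uv@np.c_[np.cos(th),np.sin(th)].T).max(0)
def fit(n,obs,p0):  # obs: list of (frame,region)
    H=[(f,sil(np.argwhere(m)[:,::-1]+.0)) for f,m in obs]
    g=lambda p: np.concatenate([sil(proj(f,place(n,p if n in YAW else [p[0],p[1],0])))-h for f,h in H])
    r=least_squares(g,p0 if n in YAW else p0[:2],loss="soft_l1"); return r.x,np.sqrt(np.mean(r.fun**2))
def to(x,y,z,yaw=np.pi/2):
    s=monitor.observe(); p=s["position"]; ya=s["tool_rot"][2]
    return "dx %.2f dy %.2f dz %.2f (cm, at yaw 90) wz %.3f"%((y-p[1])*100,(x-p[0])*100,(p[2]-z)*100,(ya-yaw+np.pi)%(2*np.pi)-np.pi)
E
python3 - <<'E'
from h import *
F={n:optics.grab_frame(n) for n in("top","side")}
px=dict(tamper_mid=(312,190),ring_mid=(370,211),cup_mid=(190,219),jar_mid=(403,218),tin_mid=(226,221),tray_two=(387,158),tray_three=(239,165),rack=(311,199),tub=(441,217),mill=(259,219))
for n,uv in px.items():
    g=ground(F["top"],uv,M[n][:,2].max()); obs=[]
    for c in F:
        q=proj(F[c],[[*g,M[n][:,2].mean()]])[0]
        L=[m for m in optics.masks_of(n,c) if m["region"].any()]
        d=[np.hypot(*(np.argwhere(m["region"]).mean(0)[::-1]-q)) for m in L]
        if d and min(d)<25: obs.append((c,L[int(np.argmin(d))]))
    one={c:np.round(fit(n,[(F[c],m["region"])],[*g,0])[0],3) for c,m in obs}
    x,r=fit(n,[(F[c],m["region"]) for c,m in obs],[*g,0])
    print(n,np.round(x,4),"rms %.2f"%r,one,[round(m["p"],2) for _,m in obs])
print(to(.55,-.1,.25))
E
```

```text
tamper_mid [0.4988 0.0058] rms 0.78 {'top': array([0.498, 0.007]), 'side': array([0.499, 0.005])} [0.7, 0.69]
ring_mid [ 0.4401 -0.1643] rms 0.86 {'top': array([ 0.439, -0.164]), 'side': array([ 0.44 , -0.165])} [0.59, 0.71]
cup_mid [0.4227 0.379 ] rms 1.13 {'side': array([0.423, 0.379])} [0.8]
jar_mid [ 0.4189 -0.2672] rms 0.68 {'top': array([ 0.418, -0.267]), 'side': array([ 0.42 , -0.267])} [0.67, 0.91]
tin_mid [ 0.4176  0.2734 -0.13  ] rms 1.66 {'top': array([0.418, 0.273, 0.005]), 'side': array([ 0.419,  0.274, -0.165])} [0.57, 0.78]
tray_two [ 0.6123 -0.2307 -0.0701] rms 0.92 {'top': array([ 0.613, -0.23 , -0.065]), 'side': array([ 0.612, -0.231, -0.073])} [0.87, 0.9]
tray_three [0.5981 0.2447 0.0244] rms 0.92 {'top': array([0.597, 0.245, 0.013]), 'side': array([0.599, 0.245, 0.019])} [0.71, 0.65]
rack [ 0.4746  0.0091 -0.356 ] rms 4.58 {'top': array([ 0.475,  0.014, -0.276]), 'side': array([ 0.462, -0.012, -0.439])} [0.93, 0.69]
tub [ 0.4157 -0.3808] rms 0.98 {'top': array([ 0.416, -0.381])} [0.57]
mill [0.4185 0.1671] rms 1.54 {'top': array([0.418, 0.168]), 'side': array([0.418, 0.164])} [0.76, 0.96]
dx -68.07 dy 31.88 dz -1.87 (cm, at yaw 90) wz 1.192
```

```bash
python3 -m handwheel '[{"wz":0.17},{"wz":0.17},{"wz":0.17},{"wz":0.17},{"wz":0.17},{"wz":0.17},{"wz":0.17},{"dz":-1.5}]' 
python3 -m handwheel '[{"dx":-4.5,"dy":2},{"dx":-4.5,"dy":2},{"dx":-4.5,"dy":2},{"dx":-4.5,"dy":2},{"dx":-4.5,"dy":2},{"dx":-4.5,"dy":2},{"dx":-4.5,"dy":1.5},{"dx":-4.5,"dy":1.5}]' >/dev/null
python3 -m handwheel '[{"dx":-4.5,"dy":1.5},{"dx":-4.5,"dy":1.5},{"dx":-4.5,"dy":1.5},{"dx":-4.5,"dy":1.5},{"dx":-3,"dy":1},{"dz":-0.5},{}]'
python3 - <<'E'
from h import *
f=optics.grab_frame("wrist"); cv2.imwrite("pics/w1.png",f["frame"]); print(f["fovy"],f["R"],f["t"],-f["R"].T@f["t"])
for n in("rack","tamper_mid"):
    for m in optics.masks_of(n,"wrist")[:2]:
        x,r=fit(n,[(f,m["region"])],[.475,.012,-.28]); print(n,m["p"],m["rect"],x,r)
print(to(.499,.006,.2))
E
```

```text
59.64998755823666 [[ 3.70771699e-01  9.28723567e-01  9.39343636e-04]
 [ 8.83666402e-01 -3.53094509e-01  3.07340134e-01]
 [ 2.85765703e-01 -1.13122957e-01 -9.51599264e-01]] [-0.62517883 -0.03957609  0.38008672] [0.15815493 0.60964075 0.37444082]
dx -57.47 dy 26.79 dz 3.13 (cm, at yaw 90) wz 1.192schema error: expected keys dx, dy, dz, wx, wy, wz, claw
schema error: expected keys dx, dy, dz, wx, wy, wz, claw
schema error: expected keys dx, dy, dz, wx, wy, wz, claw
```

View pics/w1.png

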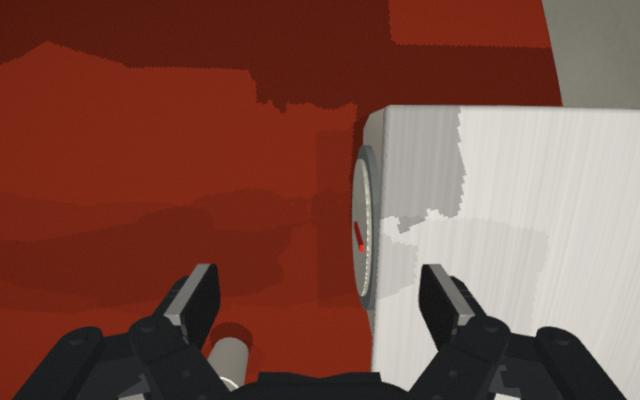

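All seven keys are needed in each row. The wrist picture shows the scale beside the gripper, on the right of the image (+y), so I'll go up first.

```bash
python3 -m handwheel '[{"dx":0,"dy":0,"dz":-4,"wx":0,"wy":0,"wz":0,"claw":100},{"dx":0,"dy":-2,"dz":-2,"wx":0,"wy":0,"wz":0.17,"claw":100},{"dx":0,"dy":0,"dz":0,"wx":0,"wy":0,"wz":0.17,"claw":100},{"dx":0,"dy":0,"dz":0,"wx":0,"wy":0,"wz":0.17,"claw":100},{"dx":0,"dy":0,"dz":0,"wx":0,"wy":0,"wz":0.17,"claw":100},{"dx":0,"dy":0,"dz":0,"wx":0,"wy":0,"wz":0.17,"claw":100},{"dx":0,"dy":0,"dz":0,"wx":0,"wy":0,"wz":0.17,"claw":100},{"dx":0,"dy":0,"dz":0,"wx":0,"wy":0,"wz":0.17,"claw":100}]'
python3 -m handwheel '[{"dx":-4.5,"dy":2,"dz":0,"wx":0,"wy":0,"wz":0,"claw":100},{"dx":-4.5,"dy":2,"dz":0,"wx":0,"wy":0,"wz":0,"claw":100},{"dx":-4.5,"dy":2,"dz":0,"wx":0,"wy":0,"wz":0,"claw":100},{"dx":-4.5,"dy":2,"dz":0,"wx":0,"wy":0,"wz":0,"claw":100},{"dx":-4.5,"dy":2,"dz":0,"wx":0,"wy":0,"wz":0,"claw":100},{"dx":-4.5,"dy":2,"dz":0,"wx":0,"wy":0,"wz":0,"claw":100}]'
python3 -m handwheel '[{"dx":-4.5,"dy":2,"dz":0,"wx":0,"wy":0,"wz":0,"claw":100},{"dx":-4.5,"dy":2,"dz":0,"wx":0,"wy":0,"wz":0,"claw":100},{"dx":-4.5,"dy":2,"dz":0,"wx":0,"wy":0,"wz":0,"claw":100},{"dx":-4.5,"dy":2,"dz":0,"wx":0,"wy":0,"wz":0,"claw":100},{"dx":-4.5,"dy":2,"dz":0,"wx":0,"wy":0,"wz":0,"claw":100},{"dx":-4.5,"dy":2,"dz":0,"wx":0,"wy":0,"wz":0,"claw":100},{"dx":0,"dy":0,"dz":0,"wx":0,"wy":0,"wz":0,"claw":100}]'
python3 - <<'E'
from h import *
f=optics.grab_frame("wrist"); cv2.imwrite("pics/w1.png",f["frame"]); print(-f["R"].T@f["t"])
for n in("rack","tamper_mid"):
    for m in optics.masks_of(n,"wrist")[:2]:
        x,r=fit(n,[(f,m["region"])],[.475,.012,-.28]); print(n,m["p"],m["rect"],x,r)
print(to(.499,.006,.2))
E
```

```text
clock: 2.35
position: [0.2237, 0.5621, 0.2913]
tool_rot: [-3.142, -0.0, 1.567]
force: [0.5, -0.3, 0.8]
grip_width: 0.0855
finger_force: 0.0
clock: 3.1
position: [0.3448, 0.2909, 0.2915]
tool_rot: [3.141, -0.001, 1.573]
force: [0.9, -0.3, 0.7]
grip_width: 0.0855
finger_force: 0.0
clock: 3.98
position: [0.4656, 0.0194, 0.2915]
tool_rot: [3.141, 0.001, 1.568]
force: [-0.1, 0.6, -0.0]
grip_width: 0.0853
finger_force: 0.0
[0.46589853 0.09811659 0.43454281]
rack 0.79 [264.2, 112.7, 128.7, 104.5] [ 0.47751784  0.01362072 -0.34752284] 1.386619305665443
tamper_mid 0.83 [323.9, 149.0, 50.9, 54.7] [0.49776745 0.00640867] 0.6159895354974915
dx -1.72 dy 3.44 dz 9.12 (cm, at yaw 90) wz 0.003
```

View pics/w1.png

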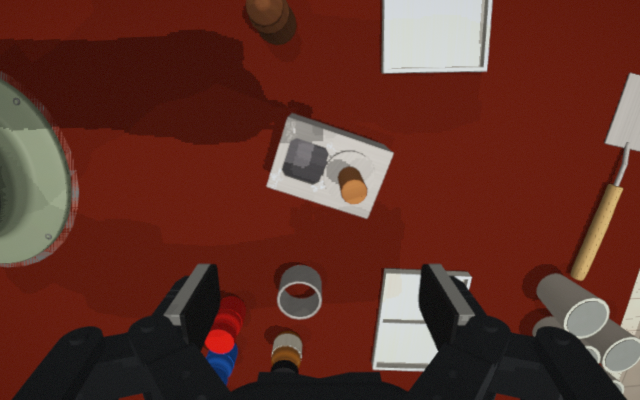

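```bash
python3 - <<'E'
from h import *
im=cv2.imread("pics/w1.png"); cv2.imwrite("pics/w1c.png",cv2.resize(im[100:230,250:410],None,fx=4.5,fy=4.5,interpolation=cv2.INTER_CUBIC))
E
```

```text
(no output)
```

View pics/w1c.png

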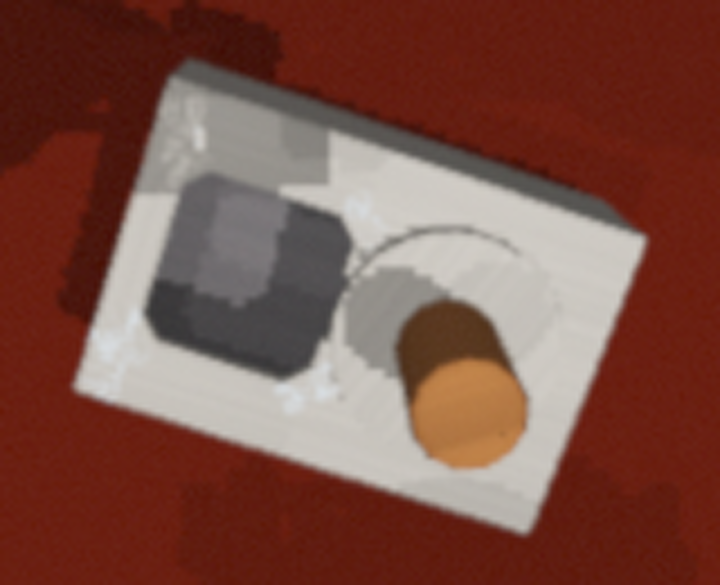

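The crop shows the plate top corners at (170,77), (647,237), (530,534) and (75,390), and the wide hole centred at about (250,275).

```bash
python3 - <<'E'
from h import *
f=optics.grab_frame("wrist")
P=lambda u,v,z: ground(f,(250+(u+.5)/4.5-.5,100+(v+.5)/4.5-.5),z)
C=[P(170,77,.06),P(647,237,.06),P(530,534,.06),P(75,390,.06)]
print(np.round(C,4)); c=np.mean(C,0)
d=C[1]-C[0]+C[2]-C[3]; e=C[0]-C[3]+C[1]-C[2]; y1=np.arctan2(d[1],d[0]); print("len",np.hypot(*d)/2,np.hypot(*e)/2,"yaw",y1,np.arctan2(e[1],e[0])-np.pi/2)
u=np.array([np.cos(y1),np.sin(y1)]); print("c",c,"hole",c-.028*u,"hole seen",P(250,275,.06),"flange seen",P(448,325,.066),"handle top",P(470,412,.125))
t=np.array([.498,.0063]); print("tamper in rack",u@(t-c),np.cross(u,t-c))
print(to(.498,.006,.2))
E
```

```text
[[ 0.4316  0.073 ]
 [ 0.5456  0.0355]
 [ 0.5206 -0.041 ]
 [ 0.4061 -0.003 ]]
len 0.12027662933672831 0.08027716558813498 yaw -0.3189368765869496 -0.3194167445636291
c [0.4759719 0.01612  ] hole [0.44938396 0.02489961] hole seen [0.44983145 0.02593458] flange seen [0.49756868 0.0150235 ] handle top [0.49732126 0.010601  ]
tamper in rack 0.02399634066942914 -0.002417703210028258
dx -1.75 dy 3.35 dz 9.13 (cm, at yaw 90) wz 0.003<stdin>:8: DeprecationWarning: Arrays of 2-dimensional vectors are deprecated. Use arrays of 3-dimensional vectors instead. (deprecated in NumPy 2.0)
```

```bash
python3 -m handwheel '[{"dx":-1.1,"dy":3.3,"dz":5,"wx":0,"wy":0,"wz":0,"claw":100},{"dx":0,"dy":0,"dz":5.35,"wx":0,"wy":0,"wz":0,"claw":100},{"dx":0,"dy":0,"dz":4,"wx":0,"wy":0,"wz":0,"claw":100},{"dx":0,"dy":0,"dz":4,"wx":0,"wy":0,"wz":0,"claw":100},{"dx":0,"dy":0,"dz":3,"wx":0,"wy":0,"wz":0,"claw":100},{"dx":0,"dy":0,"dz":0,"wx":0,"wy":0,"wz":0,"claw":100}]' 40
python3 -m handwheel '[{"dx":0,"dy":0,"dz":0,"wx":0,"wy":0,"wz":0,"claw":10},{"dx":0,"dy":0,"dz":0,"wx":0,"wy":0,"wz":0,"claw":0},{"dx":0,"dy":0,"dz":0,"wx":0,"wy":0,"wz":0,"claw":0},{"dx":0,"dy":0,"dz":0,"wx":0,"wy":0,"wz":0,"claw":0},{"dx":0,"dy":0,"dz":0,"wx":0,"wy":0,"wz":0,"claw":0},{"dx":0,"dy":0,"dz":0,"wx":0,"wy":0,"wz":0,"claw":0}]'
python3 - <<'E'
from h import *
print(to(.4495,.025,.078))
E
```

```text
clock: 4.92
position: [0.4966, 0.0125, 0.0766]
tool_rot: [-3.138, 0.0, 1.574]
force: [0.3, -0.1, 0.6]
grip_width: 0.0855
finger_force: 0.0
clock: 5.68
position: [0.4983, 0.0118, 0.0786]
tool_rot: [3.141, -0.001, 1.573]
force: [-3.2, 1.0, 11.5]
grip_width: 0.0248
finger_force: 38.5
dx 1.32 dy -4.88 dz 0.06 (cm, at yaw 90) wz 0.002
```

```bash
python3 -m handwheel '[{"dx":0,"dy":0,"dz":-0.2,"wx":0,"wy":0,"wz":0,"claw":0},{"dx":0.3,"dy":-0.9,"dz":0,"wx":0,"wy":0,"wz":0,"claw":0},{"dx":0.33,"dy":-1,"dz":0,"wx":0,"wy":0,"wz":0,"claw":0},{"dx":0.33,"dy":-1,"dz":0,"wx":0,"wy":0,"wz":0,"claw":0},{"dx":0.33,"dy":-1,"dz":0,"wx":0,"wy":0,"wz":0,"claw":0},{"dx":0.33,"dy":-1,"dz":0,"wx":0,"wy":0,"wz":0,"claw":0},{"dx":0,"dy":0,"dz":0,"wx":0,"wy":0,"wz":0,"claw":0},{"dx":0,"dy":0,"dz":0,"wx":0,"wy":0,"wz":0,"claw":0}]'
python3 - <<'E'
from h import *
f=optics.grab_frame("wrist"); cv2.imwrite("pics/w2.png",f["frame"][100:400,150:500])
g=optics.grab_frame("side"); cv2.imwrite("pics/s2.png",cv2.resize(g["frame"][140:260,240:400],None,fx=4,fy=4,interpolation=cv2.INTER_CUBIC))
for c,F in(("side",g),("wrist",f)):
  for m in optics.masks_of("tamper_mid",c)[:1]: print(c,m["p"],m["rect"],fit("tamper_mid",[(F,m["region"])],[.45,.02,0]))
E
```

```text
clock: 6.68
position: [0.4492, 0.0277, 0.0799]
tool_rot: [3.141, 0.0, 1.573]
force: [0.6, -0.3, -1.5]
grip_width: 0.025
finger_force: 39.4
side 0.63 [297.6, 176.4, 22.4, 29.8] (array([0.45113269, 0.02113372]), np.float64(0.5188332670959029))
wrist 0.93 [268.0, 207.5, 104.5, 168.9] (array([0.44930066, 0.02144871]), np.float64(1.461013908848641))
```

View pics/s2.png

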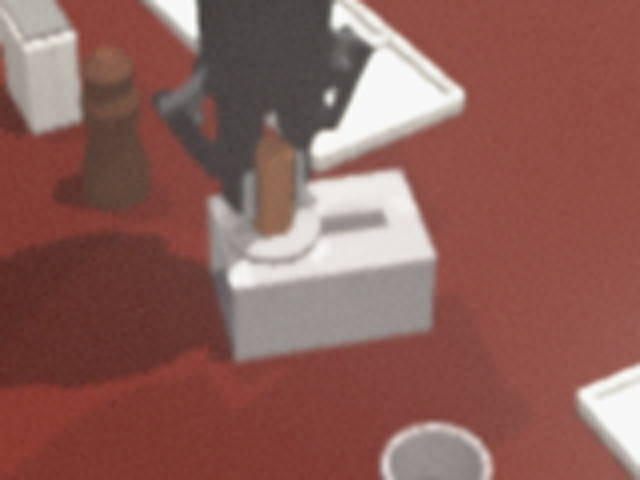

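The side view shows the tamper upright over the wide end at about (275,230) in the crop, gripped, with the slot empty behind it. Now I lift it.

```bash
python3 -m handwheel '[{"dx":0.1,"dy":0,"dz":-1,"wx":0,"wy":0,"wz":0,"claw":0},{"dx":0,"dy":0,"dz":-1,"wx":0,"wy":0,"wz":0,"claw":0},{"dx":0,"dy":0,"dz":-1,"wx":0,"wy":0,"wz":0,"claw":0},{"dx":0,"dy":0,"dz":-1.5,"wx":0,"wy":0,"wz":0,"claw":0},{"dx":0,"dy":0,"dz":0,"wx":0,"wy":0,"wz":0,"claw":0}]'
python3 -m handwheel '[{"dx":0,"dy":0,"dz":-2.5,"wx":0,"wy":0,"wz":0,"claw":0},{"dx":-2.5,"dy":2,"dz":-1,"wx":0,"wy":0,"wz":0,"claw":0},{"dx":-3.5,"dy":2.9,"dz":0,"wx":0,"wy":0,"wz":0,"claw":0},{"dx":-3.5,"dy":2.9,"dz":0,"wx":0,"wy":0,"wz":0,"claw":0},{"dx":-3.5,"dy":2.9,"dz":0,"wx":0,"wy":0,"wz":0,"claw":0},{"dx":-3.5,"dy":2.9,"dz":0,"wx":0,"wy":0,"wz":0,"claw":0},{"dx":-3.5,"dy":2.1,"dz":0,"wx":0,"wy":0,"wz":0,"claw":0},{"dx":-1.5,"dy":0.9,"dz":0,"wx":0,"wy":0,"wz":0,"claw":0}]'
python3 - <<'E'
from h import *
f=optics.grab_frame("wrist"); cv2.imwrite("pics/w3.png",f["frame"])
for m in optics.masks_of("tray_two","wrist")[:1]: print(m["p"],m["rect"],fit("tray_two",[(f,m["region"])],[.612,-.23,-.07]))
print(to(.615,-.186,.054))
E
```

```text
clock: 7.5
position: [0.4494, 0.029, 0.126]
tool_rot: [3.14, -0.001, 1.573]
force: [-0.9, -0.6, -1.7]
grip_width: 0.025
finger_force: 39.4
clock: 8.5
position: [0.6154, -0.1881, 0.1592]
tool_rot: [-3.141, 0.001, 1.571]
force: [-0.8, 1.3, -2.1]
grip_width: 0.0252
finger_force: 39.6
0.87 [247.1, 130.8, 145.8, 150.8] (array([ 0.61142532, -0.23070149, -0.05966978]), np.float64(18.575548588034444))
dx 0.14 dy -0.02 dz 10.52 (cm, at yaw 90) wz 0.000
```

View pics/w3.png

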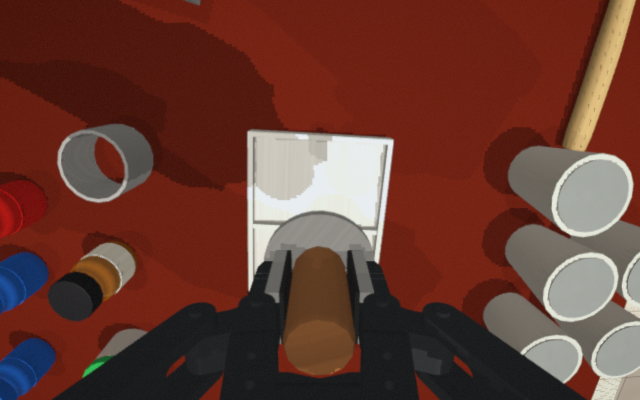

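The tamper is free and upright over the near (+y) compartment of the two-compartment tray, whose corners show at (248,131) and (393,140). Lowering it now.

```bash
python3 -m handwheel '[{"dx":0.1,"dy":0,"dz":3.5,"wx":0,"wy":0,"wz":0,"claw":0},{"dx":0,"dy":0,"dz":3,"wx":0,"wy":0,"wz":0,"claw":0},{"dx":0,"dy":0,"dz":2,"wx":0,"wy":0,"wz":0,"claw":0},{"dx":0,"dy":0,"dz":1,"wx":0,"wy":0,"wz":0,"claw":0},{"dx":0,"dy":0,"dz":0.7,"wx":0,"wy":0,"wz":0,"claw":0},{"dx":0,"dy":0,"dz":0,"wx":0,"wy":0,"wz":0,"claw":0}]'
python3 -m handwheel '[{"dx":0,"dy":0,"dz":0.3,"wx":0,"wy":0,"wz":0,"claw":0},{"dx":0,"dy":0,"dz":0,"wx":0,"wy":0,"wz":0,"claw":0},{"dx":0,"dy":0,"dz":0,"wx":0,"wy":0,"wz":0,"claw":0}]'
```

```text
clock: 9.35
position: [0.6153, -0.1849, 0.058]
tool_rot: [3.141, 0.0, 1.573]
force: [0.8, -0.5, -2.3]
grip_width: 0.0252
finger_force: 39.7
clock: 9.72
position: [0.6153, -0.185, 0.055]
tool_rot: [3.141, 0.0, 1.573]
force: [0.4, 0.4, -2.0]
grip_width: 0.0254
finger_force: 39.7
```

```bash
python3 -m handwheel '[{"dx":0,"dy":0,"dz":0.2,"wx":0,"wy":0,"wz":0,"claw":0},{"dx":0,"dy":0,"dz":0,"wx":0,"wy":0,"wz":0,"claw":0}]' | egrep "pos|force"
python3 -m handwheel '[{"dx":0,"dy":0,"dz":0.1,"wx":0,"wy":0,"wz":0,"claw":0},{"dx":0,"dy":0,"dz":0,"wx":0,"wy":0,"wz":0,"claw":0}]' | egrep "pos|force"
```

```text
position: [0.6152, -0.185, 0.0527]
force: [0.3, -0.0, -1.3]
finger_force: 39.9
position: [0.6154, -0.1851, 0.0526]
force: [-4.8, 1.1, 12.8]
finger_force: 41.1
```

```bash
python3 -m handwheel '[{"dx":0,"dy":0,"dz":-0.05,"wx":0,"wy":0,"wz":0,"claw":45},{"dx":0,"dy":0,"dz":0,"wx":0,"wy":0,"wz":0,"claw":60},{"dx":0,"dy":0,"dz":0,"wx":0,"wy":0,"wz":0,"claw":60},{"dx":0,"dy":0,"dz":0,"wx":0,"wy":0,"wz":0,"claw":60},{"dx":0,"dy":0,"dz":-2,"wx":0,"wy":0,"wz":0,"claw":60},{"dx":0,"dy":0,"dz":-4,"wx":0,"wy":0,"wz":0,"claw":60},{"dx":0,"dy":0,"dz":-5,"wx":0,"wy":0,"wz":0,"claw":60},{"dx":0,"dy":0,"dz":-5,"wx":0,"wy":0,"wz":0,"claw":100}]' 
python3 -m handwheel '[{"dx":0.5,"dy":-4,"dz":0,"wx":0,"wy":0,"wz":0,"claw":100},{"dx":0.5,"dy":-4.5,"dz":0,"wx":0,"wy":0,"wz":0,"claw":100},{"dx":0.5,"dy":-4.5,"dz":0,"wx":0,"wy":0,"wz":0,"claw":100},{"dx":0.5,"dy":-4.5,"dz":0,"wx":0,"wy":0,"wz":0,"claw":100},{"dx":0,"dy":0,"dz":0,"wx":0,"wy":0,"wz":0,"claw":100}]'
python3 - <<'E'
from h import *
f=optics.grab_frame("wrist"); cv2.imwrite("pics/w4.png",f["frame"])
for n in("ring_mid","jar_mid"):
  for m in optics.masks_of(n,"wrist")[:4]: print(n,m["p"],m["rect"],fit(n,[(f,m["region"])],[.44,-.165,0]))
s=optics.grab_frame("side")
M["tamper_mid"][:,2]-=.026
for m in optics.masks_of("tamper_mid","side")[:1]: print("tamper",fit("tamper_mid",[(s,m["region"])],[.615,-.19]))
print(to(.440,-.1645,.016))
E
```

```text
clock: 11.22
position: [0.615, -0.1851, 0.2153]
tool_rot: [3.141, 0.0, 1.572]
force: [1.2, 0.0, 0.0]
grip_width: 0.0677
finger_force: 0.0
clock: 11.85
position: [0.4379, -0.1652, 0.2137]
tool_rot: [3.141, -0.002, 1.571]
force: [0.9, -0.0, 0.7]
grip_width: 0.0853
finger_force: 0.0
ring_mid 0.7 [288.7, 140.4, 62.8, 68.2] (array([ 0.43936569, -0.16559365]), np.float64(0.4090374094540633))
jar_mid 0.95 [191.9, 249.2, 41.5, 42.2] (array([ 0.33358045, -0.25830874]), np.float64(12.955131641539053))
jar_mid 0.63 [277.4, 241.0, 41.5, 66.1] (array([ 0.41726112, -0.26877262]), np.float64(0.775916627314757))
jar_mid 0.63 [201.5, 330.6, 21.9, 35.2] (array([ 0.33451958, -0.34612693]), np.float64(21.504566903968797))
tamper (array([ 0.6105754 , -0.19566836]), np.float64(1.5122703377274875))
dx 0.09 dy -0.09 dz 19.66 (cm, at yaw 90) wz 0.002
```

View pics/w4.png

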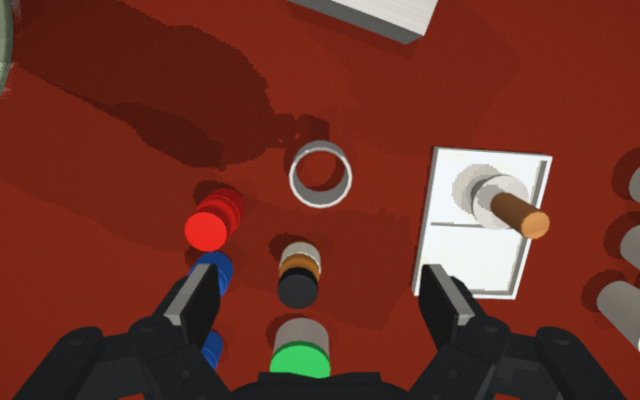

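The tamper stands in the upper compartment, with its flange at (500,200) in the image. The ring is at (320,173), below the gripper and slightly toward +x.

```bash
python3 -m handwheel '[{"dx":0.05,"dy":0.15,"dz":5,"wx":0,"wy":0,"wz":0,"claw":100},{"dx":0,"dy":0,"dz":5,"wx":0,"wy":0,"wz":0,"claw":100},{"dx":0,"dy":0,"dz":5,"wx":0,"wy":0,"wz":0,"claw":100},{"dx":0,"dy":0,"dz":3,"wx":0,"wy":0,"wz":0,"claw":100},{"dx":0,"dy":0,"dz":2.1,"wx":0,"wy":0,"wz":0,"claw":100},{"dx":0,"dy":0,"dz":0,"wx":0,"wy":0,"wz":0,"claw":100}]' 30
python3 -m handwheel '[{"dx":0,"dy":0,"dz":0,"wx":0,"wy":0,"wz":0,"claw":60},{"dx":0,"dy":0,"dz":0,"wx":0,"wy":0,"wz":0,"claw":50},{"dx":0,"dy":0,"dz":0,"wx":0,"wy":0,"wz":0,"claw":40},{"dx":0,"dy":0,"dz":0,"wx":0,"wy":0,"wz":0,"claw":40},{"dx":0,"dy":0,"dz":0,"wx":0,"wy":0,"wz":0,"claw":40},{"dx":0,"dy":0,"dz":-1,"wx":0,"wy":0,"wz":0,"claw":40},{"dx":0,"dy":0,"dz":-1,"wx":0,"wy":0,"wz":0,"claw":40},{"dx":0,"dy":0,"dz":0,"wx":0,"wy":0,"wz":0,"claw":40}]'
```

```text
clock: 12.85
position: [0.4412, -0.1649, 0.01]
tool_rot: [-3.139, -0.001, 1.572]
force: [0.1, -1.0, 0.9]
grip_width: 0.0853
finger_force: 0.0
clock: 13.85
position: [0.4424, -0.1648, 0.0324]
tool_rot: [3.14, 0.0, 1.573]
force: [0.7, -0.8, -1.7]
grip_width: 0.0581
finger_force: 32.3
```

```bash
python3 -m handwheel '[{"dx":0,"dy":0,"dz":-4,"wx":0,"wy":0,"wz":0,"claw":40},{"dx":-1.5,"dy":2,"dz":-3,"wx":0,"wy":0,"wz":0,"claw":40},{"dx":-2.5,"dy":3.7,"dz":0,"wx":0,"wy":0,"wz":0,"claw":40},{"dx":-2.5,"dy":3.7,"dz":0,"wx":0,"wy":0,"wz":0,"claw":40},{"dx":-2.5,"dy":3.7,"dz":0,"wx":0,"wy":0,"wz":0,"claw":40},{"dx":-1.7,"dy":3.6,"dz":0,"wx":0,"wy":0,"wz":0,"claw":40},{"dx":0,"dy":0,"dz":0,"wx":0,"wy":0,"wz":0,"claw":40}]'
python3 - <<'E'
from h import *
f=optics.grab_frame("side"); cv2.imwrite("pics/s5.png",f["frame"])
for m in optics.masks_of("ring_mid","side")[:1]: print(m["p"],m["rect"])
print(to(.6094,-.2716,.015))
E
```

```text
clock: 14.72
position: [0.6103, -0.2723, 0.1006]
tool_rot: [3.141, 0.001, 1.573]
force: [-0.4, 0.8, -1.9]
grip_width: 0.058
finger_force: 33.0
0.64 [434.0, 220.2, 30.3, 36.6]
dx -0.03 dy 0.11 dz 8.57 (cm, at yaw 90) wz 0.002
```

```bash
python3 -m handwheel '[{"dx":0.1,"dy":0,"dz":3.5,"wx":0,"wy":0,"wz":0,"claw":40},{"dx":0,"dy":0,"dz":2.5,"wx":0,"wy":0,"wz":0,"claw":40},{"dx":0,"dy":0,"dz":1.5,"wx":0,"wy":0,"wz":0,"claw":40},{"dx":0,"dy":0,"dz":0.8,"wx":0,"wy":0,"wz":0,"claw":40},{"dx":0,"dy":0,"dz":0,"wx":0,"wy":0,"wz":0,"claw":40},{"dx":0,"dy":0,"dz":0,"wx":0,"wy":0,"wz":0,"claw":40}]' | egrep "pos|force"
python3 -m handwheel '[{"dx":0,"dy":0,"dz":0.15,"wx":0,"wy":0,"wz":0,"claw":40},{"dx":0,"dy":0,"dz":0,"wx":0,"wy":0,"wz":0,"claw":40}]' | egrep "pos|force"
```

```text
position: [0.6092, -0.2706, 0.0191]
force: [0.3, -0.9, -0.6]
finger_force: 33.0
position: [0.609, -0.2704, 0.017]
force: [0.5, -0.7, -1.6]
finger_force: 33.0
```

```bash
python3 -m handwheel '[{"dx":0,"dy":0,"dz":0.1,"wx":0,"wy":0,"wz":0,"claw":40},{"dx":0,"dy":0,"dz":0,"wx":0,"wy":0,"wz":0,"claw":40}]' | egrep "pos|force"
```

```text
position: [0.609, -0.2705, 0.0165]
force: [-3.3, 1.7, 10.0]
finger_force: 33.8
```

```bash
python3 -m handwheel '[{"dx":0,"dy":0,"dz":-0.05,"wx":0,"wy":0,"wz":0,"claw":75},{"dx":0,"dy":0,"dz":0,"wx":0,"wy":0,"wz":0,"claw":84},{"dx":0,"dy":0,"dz":0,"wx":0,"wy":0,"wz":0,"claw":84},{"dx":0,"dy":0,"dz":0,"wx":0,"wy":0,"wz":0,"claw":84},{"dx":0,"dy":0,"dz":-2,"wx":0,"wy":0,"wz":0,"claw":84},{"dx":0,"dy":0,"dz":-4,"wx":0,"wy":0,"wz":0,"claw":84},{"dx":0,"dy":0,"dz":-5,"wx":0,"wy":0,"wz":0,"claw":84},{"dx":0,"dy":0,"dz":-5,"wx":0,"wy":0,"wz":0,"claw":84}]' 
python3 -m handwheel '[{"dx":0,"dy":0,"dz":-3,"wx":0,"wy":0,"wz":0,"claw":84},{"dx":0,"dy":-4,"dz":0,"wx":0,"wy":0,"wz":0,"claw":84},{"dx":0,"dy":-5,"dz":0,"wx":0,"wy":0,"wz":0,"claw":84},{"dx":0,"dy":-5,"dz":0,"wx":0,"wy":0,"wz":0,"claw":84},{"dx":0.3,"dy":-5,"dz":0,"wx":0,"wy":0,"wz":0,"claw":84},{"dx":0,"dy":0,"dz":0,"wx":0,"wy":0,"wz":0,"claw":84},{"dx":0,"dy":0,"dz":0,"wx":0,"wy":0,"wz":0,"claw":84}]'
python3 - <<'E'
from h import *
f=optics.grab_frame("wrist"); cv2.imwrite("pics/w6.png",f["frame"])
L=[]
for m in optics.masks_of("jar_mid","wrist")[:4]: x,r=fit("jar_mid",[(f,m["region"])],[.418,-.268,0]); print(m["p"],m["rect"],x,r)
for m in optics.masks_of("ring_mid","wrist")[:2]: print("ring",m["rect"],fit("ring_mid",[(f,m["region"])],[.609,-.27,0]))
b=np.array([ground(f,uv,.07) for uv in()])
print(to(.418,-.268,.03))
E
```

```text
clock: 17.08
position: [0.6087, -0.2706, 0.1794]
tool_rot: [3.141, 0.0, 1.572]
force: [0.5, 0.2, -0.4]
grip_width: 0.0716
finger_force: 0.0
clock: 17.95
position: [0.4195, -0.2679, 0.2074]
tool_rot: [3.14, 0.0, 1.573]
force: [1.4, -0.8, -0.2]
grip_width: 0.0716
finger_force: 0.0
0.96 [187.6, 84.3, 66.7, 56.2] [ 0.33720081 -0.20676396] 0.514929187330346
0.85 [294.9, 149.5, 44.4, 57.0] [ 0.41738506 -0.26797854] 0.6129381181467638
0.83 [182.5, 161.7, 56.6, 59.0] [ 0.3186698  -0.28157845] 0.5934488285608323
0.81 [168.5, 256.9, 48.7, 48.8] [ 0.29681187 -0.37983962] 11.490608703506194
ring [474.1, 148.7, 80.6, 62.9] (array([ 0.61195368, -0.27243927]), np.float64(0.5599421862326003))
dx -0.02 dy -0.16 dz 17.65 (cm, at yaw 90) wz 0.003
```

View pics/w6.png

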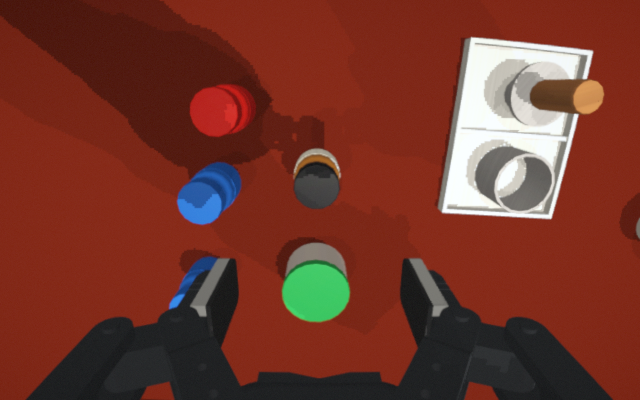

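The tamper and ring both stand in the tray, one in each compartment (flange at (540,95), ring at (515,178)). The amber jar is at (317,178), with its black cap and label visible and clear space for the fingers.

```bash
python3 -m handwheel '[{"dx":0,"dy":-0.15,"dz":5,"wx":0,"wy":0,"wz":0,"claw":84},{"dx":0,"dy":0,"dz":5,"wx":0,"wy":0,"wz":0,"claw":84},{"dx":0,"dy":0,"dz":5,"wx":0,"wy":0,"wz":0,"claw":84},{"dx":0,"dy":0,"dz":3,"wx":0,"wy":0,"wz":0,"claw":84},{"dx":0,"dy":0,"dz":1.3,"wx":0,"wy":0,"wz":0,"claw":84},{"dx":0,"dy":0,"dz":0,"wx":0,"wy":0,"wz":0,"claw":84}]' 35
python3 -m handwheel '[{"dx":0,"dy":0,"dz":0,"wx":0,"wy":0,"wz":0,"claw":40},{"dx":0,"dy":0,"dz":0,"wx":0,"wy":0,"wz":0,"claw":25},{"dx":0,"dy":0,"dz":0,"wx":0,"wy":0,"wz":0,"claw":25},{"dx":0,"dy":0,"dz":0,"wx":0,"wy":0,"wz":0,"claw":25},{"dx":0,"dy":0,"dz":0,"wx":0,"wy":0,"wz":0,"claw":25},{"dx":0,"dy":0,"dz":-1,"wx":0,"wy":0,"wz":0,"claw":25},{"dx":0,"dy":0,"dz":-2,"wx":0,"wy":0,"wz":0,"claw":25},{"dx":0,"dy":0,"dz":0,"wx":0,"wy":0,"wz":0,"claw":25}]'
```

```text
clock: 18.85
position: [0.4174, -0.2679, 0.0131]
tool_rot: [-3.141, -0.0, 1.573]
force: [-0.1, -0.6, 0.1]
grip_width: 0.0718
finger_force: 0.0
clock: 19.85
position: [0.4183, -0.2681, 0.0449]
tool_rot: [3.139, 0.001, 1.573]
force: [-0.6, -0.4, -1.9]
grip_width: 0.0412
finger_force: 36.2
```

```bash
python3 -m handwheel '[{"dx":0,"dy":0,"dz":-5,"wx":0,"wy":0,"wz":0,"claw":25},{"dx":0,"dy":0,"dz":-5,"wx":0,"wy":0,"wz":0,"claw":25},{"dx":0,"dy":0,"dz":-4.5,"wx":0,"wy":0,"wz":0,"claw":25},{"dx":3,"dy":1,"dz":-1,"wx":0,"wy":0,"wz":0,"claw":25},{"dx":5,"dy":1.7,"dz":0,"wx":0,"wy":0,"wz":0,"claw":25},{"dx":5,"dy":1.7,"dz":0,"wx":0,"wy":0,"wz":0,"claw":25},{"dx":5,"dy":1.7,"dz":0,"wx":0,"wy":0,"wz":0,"claw":25},{"dx":5,"dy":1.7,"dz":0,"wx":0,"wy":0,"wz":0,"claw":25}]'
python3 -m handwheel '[{"dx":5,"dy":1.7,"dz":0,"wx":0,"wy":0,"wz":0,"claw":25},{"dx":5,"dy":1.7,"dz":0,"wx":0,"wy":0,"wz":0,"claw":25},{"dx":5,"dy":1.7,"dz":0,"wx":0,"wy":0,"wz":0,"claw":25},{"dx":5,"dy":1.7,"dz":0,"wx":0,"wy":0,"wz":0,"claw":25},{"dx":5,"dy":1.7,"dz":0,"wx":0,"wy":0,"wz":0,"claw":25},{"dx":3.2,"dy":1.7,"dz":0,"wx":0,"wy":0,"wz":0,"claw":25},{"dx":0,"dy":0,"dz":0,"wx":0,"wy":0,"wz":0,"claw":25}]'
python3 - <<'E'
from h import *
f=optics.grab_frame("wrist"); cv2.imwrite("pics/w7.png",f["frame"])
for n,g in(("tray_three",[.598,.245,.02]),("tin_mid",[.418,.273,-.1]),("cup_mid",[.423,.379,0]),("mill",[.418,.167,0])):
  for m in optics.masks_of(n,"wrist")[:2]: print(n,m["p"],m["rect"],*fit(n,[(f,m["region"])],g))
print(to(.598,.245,.02))
E
```

```text
clock: 20.85
position: [0.4952, -0.0358, 0.1983]
tool_rot: [3.141, -0.0, 1.573]
force: [1.0, -0.3, -0.7]
grip_width: 0.0409
finger_force: 36.6
clock: 21.72
position: [0.5963, 0.2474, 0.1972]
tool_rot: [-3.141, -0.0, 1.576]
force: [-0.3, -1.1, -1.7]
grip_width: 0.0409
finger_force: 36.6
tray_three 0.64 [68.0, 115.3, 90.0, 76.2] [0.38086621 0.16965509 0.02449191] 83.91479537321514
tray_three 0.59 [246.1, 39.2, 138.8, 215.1] [0.59703017 0.24152321 0.03450909] 20.539593246876443
tin_mid 0.81 [67.8, 114.9, 93.0, 78.1] [ 0.4195107   0.27240226 -0.12769031] 3.131598127437166
cup_mid 0.69 [44.9, 3.5, 111.1, 58.6] [0.42381053 0.37702384] 6.935651532355461
mill 0.72 [83.1, 222.3, 90.4, 87.3] [0.42811138 0.17541783] 6.286824674492031
dx 0.15 dy 0.18 dz 17.84 (cm, at yaw 90) wz 0.001
```

View pics/w7.png

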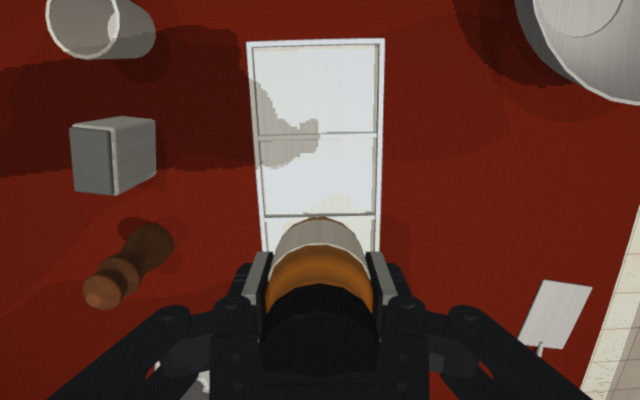

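```bash
python3 - <<'E'
from h import *
f=optics.grab_frame("wrist")
for uv in((247,42),(384,39),(316,134),(320,215)): print(uv,np.round(ground(f,uv,.014),4))
E
```

```text
(247, 42) [0.5337 0.3614]
(384, 39) [0.6532 0.3637]
(316, 134) [0.5938 0.2809]
(320, 215) [0.5975 0.2005]
```

The jar is held upright over the middle compartment; the tray's far rim is at row 40 and its dividers at rows 134 and 215. The mill, tin and cup stand untouched at the left.

```bash
python3 -m handwheel '[{"dx":-0.45,"dy":0.05,"dz":4,"wx":0,"wy":0,"wz":0,"claw":25},{"dx":0,"dy":0,"dz":4.5,"wx":0,"wy":0,"wz":0,"claw":25},{"dx":0,"dy":0,"dz":4.5,"wx":0,"wy":0,"wz":0,"claw":25},{"dx":0,"dy":0,"dz":2.5,"wx":0,"wy":0,"wz":0,"claw":25},{"dx":0,"dy":0,"dz":1.3,"wx":0,"wy":0,"wz":0,"claw":25},{"dx":0,"dy":0,"dz":0.7,"wx":0,"wy":0,"wz":0,"claw":25},{"dx":0,"dy":0,"dz":0,"wx":0,"wy":0,"wz":0,"claw":25},{"dx":0,"dy":0,"dz":0,"wx":0,"wy":0,"wz":0,"claw":25}]' | egrep "pos|force"
python3 -m handwheel '[{"dx":0,"dy":0,"dz":0.15,"wx":0,"wy":0,"wz":0,"claw":25},{"dx":0,"dy":0,"dz":0,"wx":0,"wy":0,"wz":0,"claw":25}]' | egrep "pos|force"
```

```text
position: [0.5974, 0.2402, 0.0242]
force: [-0.4, -0.0, -1.4]
finger_force: 36.6
position: [0.5969, 0.2401, 0.022]
force: [0.1, 0.7, -1.0]
finger_force: 36.6
```

```bash
python3 -m handwheel '[{"dx":0,"dy":0,"dz":0.15,"wx":0,"wy":0,"wz":0,"claw":25},{"dx":0,"dy":0,"dz":0,"wx":0,"wy":0,"wz":0,"claw":25}]' | egrep "pos|force"
```

```text
position: [0.5968, 0.24, 0.0202]
force: [-0.2, -0.0, -1.1]
finger_force: 36.6
```

```bash
python3 -m handwheel '[{"dx":0,"dy":0,"dz":0.15,"wx":0,"wy":0,"wz":0,"claw":25},{"dx":0,"dy":0,"dz":0,"wx":0,"wy":0,"wz":0,"claw":25}]' | egrep "pos|force"
```

```text
position: [0.5969, 0.24, 0.0187]
force: [0.7, -0.7, -2.2]
finger_force: 36.6
```

```bash
python3 -m handwheel '[{"dx":0,"dy":0,"dz":0.1,"wx":0,"wy":0,"wz":0,"claw":25},{"dx":0,"dy":0,"dz":0,"wx":0,"wy":0,"wz":0,"claw":25}]' | egrep "pos|force"
```

```text
position: [0.5969, 0.2401, 0.0186]
force: [-5.2, -1.0, 13.1]
finger_force: 38.1
```

```bash
python3 -m handwheel '[{"dx":0,"dy":0,"dz":-0.05,"wx":0,"wy":0,"wz":0,"claw":60},{"dx":0,"dy":0,"dz":0,"wx":0,"wy":0,"wz":0,"claw":75},{"dx":0,"dy":0,"dz":0,"wx":0,"wy":0,"wz":0,"claw":75},{"dx":0,"dy":0,"dz":0,"wx":0,"wy":0,"wz":0,"claw":75},{"dx":0,"dy":0,"dz":-3,"wx":0,"wy":0,"wz":0,"claw":75},{"dx":0,"dy":0,"dz":-5,"wx":0,"wy":0,"wz":0,"claw":75},{"dx":0,"dy":0,"dz":-5,"wx":0,"wy":0,"wz":0,"claw":75},{"dx":0,"dy":0,"dz":-5,"wx":0,"wy":0,"wz":0,"claw":100}]' 25
python3 -m handwheel '[{"dx":0,"dy":0,"dz":-3,"wx":0,"wy":0,"wz":0,"claw":100},{"dx":3,"dy":-3.6,"dz":0,"wx":0,"wy":0,"wz":0,"claw":100},{"dx":3.6,"dy":-4.6,"dz":0,"wx":0,"wy":0,"wz":0,"claw":100},{"dx":3.6,"dy":-4.6,"dz":0,"wx":0,"wy":0,"wz":0,"claw":100},{"dx":3.7,"dy":-4.6,"dz":0,"wx":0,"wy":0,"wz":0,"claw":100},{"dx":0,"dy":0,"dz":0,"wx":0,"wy":0,"wz":0,"claw":100},{"dx":0,"dy":0,"dz":0,"wx":0,"wy":0,"wz":0,"claw":100}]'
python3 - <<'E'
from h import *
f=optics.grab_frame("wrist"); cv2.imwrite("pics/w8.png",f["frame"])
for n,g in(("cup_mid",[.423,.379,0]),("tin_mid",[.418,.273,-.1]),("jar_mid",[.597,.24,0])):
  for m in optics.masks_of(n,"wrist")[:2]: print(n,m["p"],m["rect"],*fit(n,[(f,m["region"])],g))
print(to(.423,.379,.03))
E
```

```text
clock: 25.02
position: [0.5967, 0.2399, 0.2]
tool_rot: [3.142, 0.0, 1.573]
force: [-0.5, -0.3, 0.7]
grip_width: 0.0798
finger_force: 0.0
clock: 25.9
position: [0.4228, 0.3786, 0.2284]
tool_rot: [3.141, 0.0, 1.573]
force: [0.2, -0.6, 0.3]
grip_width: 0.0855
finger_force: 0.0
cup_mid 0.6 [285.7, 145.5, 67.9, 66.9] [0.4233743  0.37785055] 0.9564240757580602
tin_mid 0.64 [293.6, 233.7, 43.9, 78.8] [ 0.41753517  0.27426723 -0.03067253] 3.6137439760896175
jar_mid 0.59 [451.0, 263.5, 58.8, 55.9] [0.60171636 0.23936436] 5.133038935365338
dx 0.12 dy -0.05 dz 19.83 (cm, at yaw 90) wz 0.000
```

View pics/w8.png

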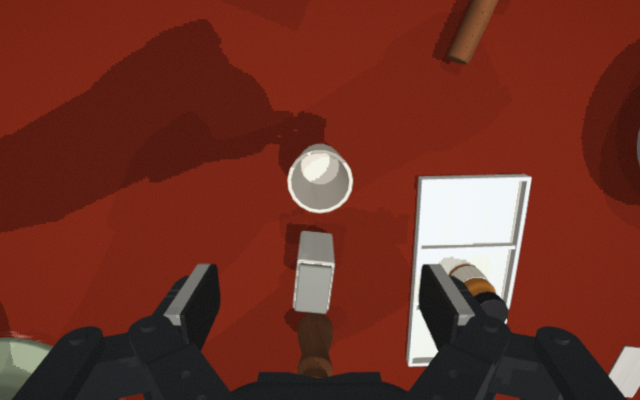

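The jar stands in the middle compartment at about (475,285). The cup is at (320,180) under the gripper, and the tin is at (315,270) with its long side along y.

```bash
python3 -m handwheel '[{"dx":0,"dy":0,"dz":5,"wx":0,"wy":0,"wz":0,"claw":100},{"dx":0,"dy":0,"dz":5,"wx":0,"wy":0,"wz":0,"claw":100},{"dx":0,"dy":0,"dz":5,"wx":0,"wy":0,"wz":0,"claw":100},{"dx":0,"dy":0,"dz":4,"wx":0,"wy":0,"wz":0,"claw":100},{"dx":0,"dy":0,"dz":1.8,"wx":0,"wy":0,"wz":0,"claw":100},{"dx":0,"dy":0,"dz":0,"wx":0,"wy":0,"wz":0,"claw":100}]' 25
python3 -m handwheel '[{"dx":0,"dy":0,"dz":0,"wx":0,"wy":0,"wz":0,"claw":60},{"dx":0,"dy":0,"dz":0,"wx":0,"wy":0,"wz":0,"claw":45},{"dx":0,"dy":0,"dz":0,"wx":0,"wy":0,"wz":0,"claw":30},{"dx":0,"dy":0,"dz":0,"wx":0,"wy":0,"wz":0,"claw":30},{"dx":0,"dy":0,"dz":0,"wx":0,"wy":0,"wz":0,"claw":30},{"dx":0,"dy":0,"dz":-1,"wx":0,"wy":0,"wz":0,"claw":30},{"dx":0,"dy":0,"dz":-2,"wx":0,"wy":0,"wz":0,"claw":30},{"dx":0,"dy":0,"dz":0,"wx":0,"wy":0,"wz":0,"claw":30}]'
```

```text
clock: 26.85
position: [0.4229, 0.378, 0.02]
tool_rot: [-3.141, 0.001, 1.572]
force: [0.5, 0.2, 0.6]
grip_width: 0.0854
finger_force: 0.0
clock: 27.85
position: [0.4233, 0.3795, 0.0526]
tool_rot: [3.14, -0.002, 1.573]
force: [-0.2, -0.4, -0.1]
grip_width: 0.0546
finger_force: 25.6
```

```bash
python3 -m handwheel '[{"dx":0,"dy":0,"dz":-4,"wx":0,"wy":0,"wz":0,"claw":30},{"dx":0,"dy":0,"dz":-4,"wx":0,"wy":0,"wz":0,"claw":30},{"dx":0,"dy":1.5,"dz":-3,"wx":0,"wy":0,"wz":0,"claw":30},{"dx":-1,"dy":4,"dz":0,"wx":0,"wy":0,"wz":0,"claw":30},{"dx":-1.5,"dy":4,"dz":0,"wx":0,"wy":0,"wz":0,"claw":30},{"dx":-1.5,"dy":4,"dz":0,"wx":0,"wy":0,"wz":0,"claw":30},{"dx":-1.5,"dy":3.7,"dz":0,"wx":0,"wy":0,"wz":0,"claw":30},{"dx":0,"dy":0,"dz":0,"wx":0,"wy":0,"wz":0,"claw":30}]'
python3 - <<'E'
from h import *
f=optics.grab_frame("side"); cv2.imwrite("pics/s9.png",cv2.resize(f["frame"][40:240,190:430],None,fx=3,fy=3,interpolation=cv2.INTER_CUBIC))
print(to(.595,.3245,.03))
E
```

```text
clock: 28.85
position: [0.597, 0.3214, 0.1603]
tool_rot: [3.14, 0.001, 1.569]
force: [-0.6, -0.1, -0.2]
grip_width: 0.0549
finger_force: 25.9
dx 0.16 dy -0.04 dz 13.02 (cm, at yaw 90) wz 0.000
```

View pics/s9.png

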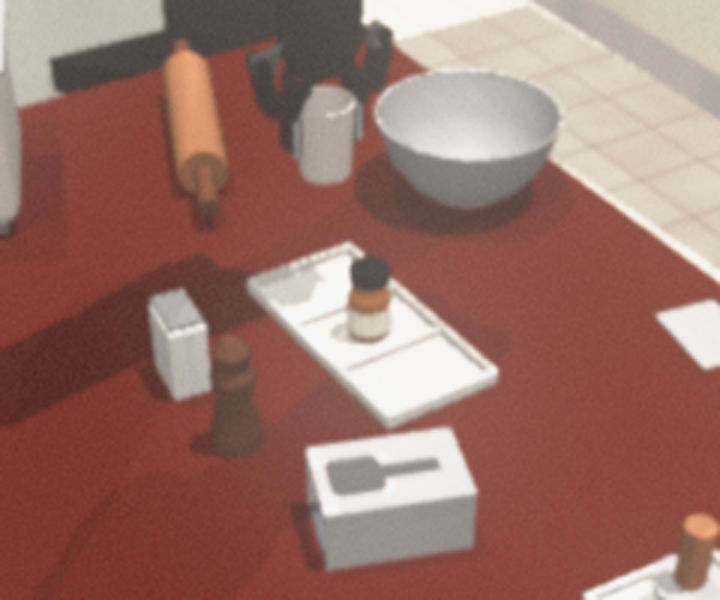

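The jar stands upright in the middle compartment, base at (368,335). The cup hangs upright in the gripper at (327,140), and the tin, mill and tamper are standing.

```bash
python3 -m handwheel '[{"dx":0.15,"dy":-0.05,"dz":4,"wx":0,"wy":0,"wz":0,"claw":30},{"dx":0,"dy":0,"dz":4,"wx":0,"wy":0,"wz":0,"claw":30},{"dx":0,"dy":0,"dz":3,"wx":0,"wy":0,"wz":0,"claw":30},{"dx":0,"dy":0,"dz":1.5,"wx":0,"wy":0,"wz":0,"claw":30},{"dx":0,"dy":0,"dz":0.6,"wx":0,"wy":0,"wz":0,"claw":30},{"dx":0,"dy":0,"dz":0.15,"wx":0,"wy":0,"wz":0,"claw":30},{"dx":0,"dy":0,"dz":0,"wx":0,"wy":0,"wz":0,"claw":30},{"dx":0,"dy":0,"dz":0,"wx":0,"wy":0,"wz":0,"claw":30}]' | egrep "pos|force"
python3 -m handwheel '[{"dx":0,"dy":0,"dz":0.1,"wx":0,"wy":0,"wz":0,"claw":30},{"dx":0,"dy":0,"dz":0,"wx":0,"wy":0,"wz":0,"claw":30}]' | egrep "pos|force"
```

```text
position: [0.5945, 0.3257, 0.0285]
force: [-0.1, 0.2, -0.7]
finger_force: 25.9
position: [0.5942, 0.3255, 0.0268]
force: [0.3, -0.6, -0.3]
finger_force: 25.9
```

```bash
python3 -m handwheel '[{"dx":0,"dy":0,"dz":0.1,"wx":0,"wy":0,"wz":0,"claw":30},{"dx":0,"dy":0,"dz":0,"wx":0,"wy":0,"wz":0,"claw":30}]' | egrep "pos|force"
```

```text
position: [0.5944, 0.3254, 0.0261]
force: [-0.7, -1.4, 5.2]
finger_force: 25.8
```

```bash
python3 -m handwheel '[{"dx":0,"dy":0,"dz":0,"wx":0,"wy":0,"wz":0,"claw":72},{"dx":0,"dy":0,"dz":0,"wx":0,"wy":0,"wz":0,"claw":90},{"dx":0,"dy":0,"dz":0,"wx":0,"wy":0,"wz":0,"claw":90},{"dx":0,"dy":0,"dz":0,"wx":0,"wy":0,"wz":0,"claw":90},{"dx":0,"dy":0,"dz":-3,"wx":0,"wy":0,"wz":0,"claw":90},{"dx":0,"dy":0,"dz":-5,"wx":0,"wy":0,"wz":0,"claw":90},{"dx":0,"dy":0,"dz":-5,"wx":0,"wy":0,"wz":0,"claw":90},{"dx":0,"dy":0,"dz":-5,"wx":0,"wy":0,"wz":0,"claw":90}]' 40
python3 -m handwheel '[{"dx":0,"dy":0,"dz":-4,"wx":0,"wy":0,"wz":0,"claw":90},{"dx":-1,"dy":-3.6,"dz":0,"wx":0,"wy":0,"wz":0,"claw":90},{"dx":-1.5,"dy":-4.6,"dz":0,"wx":0,"wy":0,"wz":0,"claw":90},{"dx":-1.5,"dy":-4.7,"dz":0,"wx":0,"wy":0,"wz":0,"claw":90},{"dx":-1.2,"dy":-4.7,"dz":0,"wx":0,"wy":0,"wz":0,"claw":90},{"dx":0,"dy":0,"dz":0,"wx":0,"wy":0,"wz":0,"claw":90},{"dx":0,"dy":0,"dz":0,"wx":0,"wy":0,"wz":0,"claw":90}]'
python3 - <<'E'
from h import *
f=optics.grab_frame("wrist"); cv2.imwrite("pics/w10.png",f["frame"])
for n,g in(("tin_mid",[.418,.273,-.1]),("mill",[.418,.167,0]),("cup_mid",[.595,.325,0])):
  for m in optics.masks_of(n,"wrist")[:1]: print(n,m["p"],m["rect"],*fit(n,[(f,m["region"])],g))
print(to(.418,.273,.03))
E
```

```text
clock: 31.4
position: [0.594, 0.3254, 0.2075]
tool_rot: [-3.142, 0.0, 1.573]
force: [0.3, 1.1, -0.0]
grip_width: 0.0768
finger_force: 0.0
clock: 32.28
position: [0.4188, 0.2736, 0.2462]
tool_rot: [3.141, -0.001, 1.573]
force: [0.7, -0.3, -0.9]
grip_width: 0.0767
finger_force: 0.0
tin_mid 0.87 [292.0, 138.0, 51.4, 66.6] [ 0.41687377  0.27459829 -0.05442219] 2.5393836168563317
mill 0.82 [301.8, 229.3, 35.4, 75.6] [0.41824045 0.17637501] 4.059787999646629
cup_mid 0.55 [456.8, 92.8, 86.7, 66.0] [0.59726601 0.32249947] 0.5224271778471095
dx -0.01 dy -0.10 dz 21.56 (cm, at yaw 90) wz 0.001
```

View pics/w10.png

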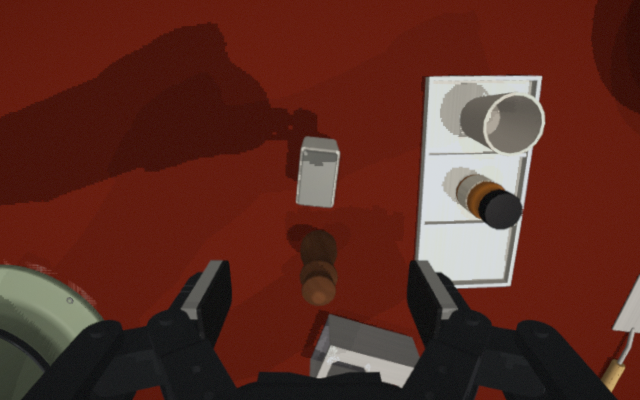

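The cup stands in the far compartment (base at (485,115)) and the jar in the middle. The tin is at (318,175), turned about -0.1 rad (top-face corners (297,204) and (334,208)), and the mill is clear below it.

```bash
python3 -m handwheel '[{"dx":0,"dy":-0.1,"dz":5,"wx":0,"wy":0,"wz":0.1,"claw":90},{"dx":0,"dy":0,"dz":5,"wx":0,"wy":0,"wz":0,"claw":90},{"dx":0,"dy":0,"dz":5,"wx":0,"wy":0,"wz":0,"claw":90},{"dx":0,"dy":0,"dz":4.6,"wx":0,"wy":0,"wz":0,"claw":90},{"dx":0,"dy":0,"dz":3,"wx":0,"wy":0,"wz":0,"claw":90},{"dx":0,"dy":0,"dz":0,"wx":0,"wy":0,"wz":0,"claw":90}]' 40
python3 -m handwheel '[{"dx":0,"dy":0,"dz":0,"wx":0,"wy":0,"wz":0,"claw":45},{"dx":0,"dy":0,"dz":0,"wx":0,"wy":0,"wz":0,"claw":30},{"dx":0,"dy":0,"dz":0,"wx":0,"wy":0,"wz":0,"claw":15},{"dx":0,"dy":0,"dz":0,"wx":0,"wy":0,"wz":0,"claw":15},{"dx":0,"dy":0,"dz":0,"wx":0,"wy":0,"wz":0,"claw":15},{"dx":0,"dy":0,"dz":-1,"wx":0,"wy":0,"wz":0,"claw":15},{"dx":0,"dy":0,"dz":-2,"wx":0,"wy":0,"wz":0,"claw":15},{"dx":0,"dy":0,"dz":0,"wx":0,"wy":0,"wz":0,"claw":15}]'
```

```text
clock: 33.22
position: [0.4169, 0.2721, 0.0181]
tool_rot: [-3.139, 0.003, 1.472]
force: [0.6, -0.5, 0.5]
grip_width: 0.0766
finger_force: 0.0
clock: 34.22
position: [0.4179, 0.2739, 0.0515]
tool_rot: [3.14, -0.002, 1.473]
force: [0.2, 0.3, -1.5]
grip_width: 0.0352
finger_force: 39.2
```

```bash
python3 -m handwheel '[{"dx":0,"dy":0,"dz":-5,"wx":0,"wy":0,"wz":0,"claw":15},{"dx":0,"dy":0,"dz":-5,"wx":0,"wy":0,"wz":0,"claw":15},{"dx":0,"dy":0,"dz":-5,"wx":0,"wy":0,"wz":-0.12,"claw":15},{"dx":-2,"dy":3,"dz":0,"wx":0,"wy":0,"wz":0,"claw":15},{"dx":-2.9,"dy":4.5,"dz":0,"wx":0,"wy":0,"wz":0,"claw":15},{"dx":-2.9,"dy":4.5,"dz":0,"wx":0,"wy":0,"wz":0,"claw":15},{"dx":-2.9,"dy":4.5,"dz":0,"wx":0,"wy":0,"wz":0,"claw":15},{"dx":-1,"dy":1.3,"dz":0,"wx":0,"wy":0,"wz":0,"claw":15}]'
python3 - <<'E'
from h import *
f=optics.grab_frame("side"); cv2.imwrite("pics/s11.png",cv2.resize(f["frame"][40:240,190:430],None,fx=3,fy=3,interpolation=cv2.INTER_CUBIC))
print(to(.599,.1605,.028))
E
```

```text
clock: 35.22
position: [0.5997, 0.1575, 0.1994]
tool_rot: [3.141, 0.001, 1.59]
force: [-0.7, -0.1, -1.3]
grip_width: 0.036
finger_force: 39.8
dx 0.34 dy -0.09 dz 17.14 (cm, at yaw 90) wz 0.019
```

View pics/s11.png

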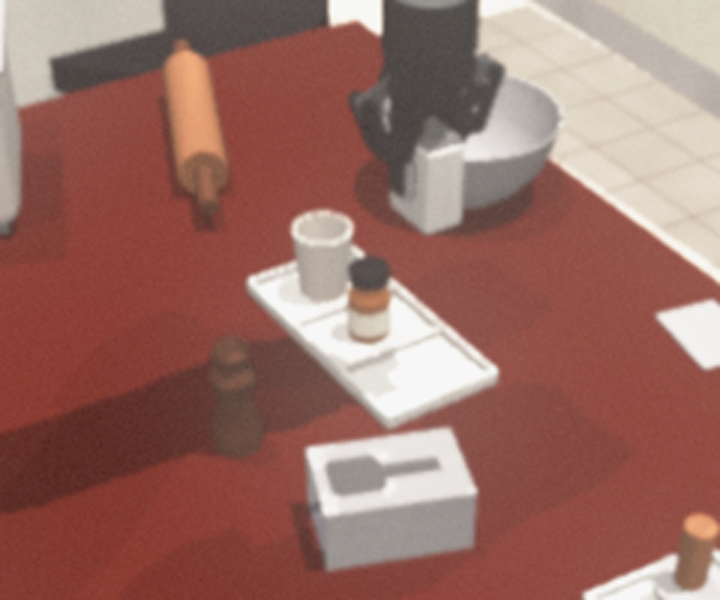

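The cup (325,250) and jar (368,300) stand in their compartments, and the tin hangs upright over the free end of the tray.

```bash
python3 -m handwheel '[{"dx":0.3,"dy":-0.1,"dz":4,"wx":0,"wy":0,"wz":0,"claw":15},{"dx":0,"dy":0,"dz":4.5,"wx":0,"wy":0,"wz":0,"claw":15},{"dx":0,"dy":0,"dz":4,"wx":0,"wy":0,"wz":0,"claw":15},{"dx":0,"dy":0,"dz":2.5,"wx":0,"wy":0,"wz":0,"claw":15},{"dx":0,"dy":0,"dz":1.4,"wx":0,"wy":0,"wz":0,"claw":15},{"dx":0,"dy":0,"dz":0.5,"wx":0,"wy":0,"wz":0,"claw":15},{"dx":0,"dy":0,"dz":0,"wx":0,"wy":0,"wz":0,"claw":15},{"dx":0,"dy":0,"dz":0,"wx":0,"wy":0,"wz":0,"claw":15}]' | egrep "pos|force"
python3 -m handwheel '[{"dx":0,"dy":0,"dz":0.15,"wx":0,"wy":0,"wz":0,"claw":15},{"dx":0,"dy":0,"dz":0,"wx":0,"wy":0,"wz":0,"claw":15}]' | egrep "pos|force"
```

```text
position: [0.5972, 0.1633, 0.0317]
force: [-0.2, 0.1, -0.5]
finger_force: 39.8
position: [0.5968, 0.1632, 0.0295]
force: [-0.8, 0.3, -0.3]
finger_force: 39.8
```

```bash
python3 -m handwheel '[{"dx":0,"dy":0,"dz":0.15,"wx":0,"wy":0,"wz":0,"claw":15},{"dx":0,"dy":0,"dz":0,"wx":0,"wy":0,"wz":0,"claw":15}]' | egrep "pos|force"
```

```text
position: [0.5967, 0.1631, 0.0277]
force: [-0.2, -0.1, -1.6]
finger_force: 39.8
```

```bash
python3 -m handwheel '[{"dx":-0.2,"dy":0,"dz":0.1,"wx":0,"wy":0,"wz":0,"claw":15},{"dx":0,"dy":0,"dz":0,"wx":0,"wy":0,"wz":0,"claw":15}]' | egrep "pos|force"
```

```text
position: [0.5968, 0.1608, 0.0267]
force: [-0.3, -0.9, -1.1]
finger_force: 39.8
```

```bash
python3 -m handwheel '[{"dx":0,"dy":0,"dz":0.1,"wx":0,"wy":0,"wz":0,"claw":15},{"dx":0,"dy":0,"dz":0,"wx":0,"wy":0,"wz":0,"claw":15}]' | egrep "pos|force"
```

```text
position: [0.5968, 0.1611, 0.0257]
force: [0.3, 0.4, -0.7]
finger_force: 39.8
```

```bash
python3 -m handwheel '[{"dx":0,"dy":0,"dz":0.1,"wx":0,"wy":0,"wz":0,"claw":15},{"dx":0,"dy":0,"dz":0,"wx":0,"wy":0,"wz":0,"claw":15}]' | egrep "pos|force"
```

```text
position: [0.5969, 0.1611, 0.0251]
force: [-1.7, 0.6, 5.0]
finger_force: 40.4
```

```bash
python3 -m handwheel '[{"dx":0,"dy":0,"dz":0.1,"wx":0,"wy":0,"wz":0,"claw":15},{"dx":0,"dy":0,"dz":0,"wx":0,"wy":0,"wz":0,"claw":15}]' | egrep "pos|force"
```

```text
position: [0.5969, 0.1611, 0.025]
force: [-9.6, -1.5, 23.9]
finger_force: 42.6
```

Contact. I raise it slightly to relieve the load, open the gripper, back off upward and check.

```bash
python3 -m handwheel '[{"dx":0,"dy":0,"dz":-0.12,"wx":0,"wy":0,"wz":0,"claw":15},{"dx":0,"dy":0,"dz":0,"wx":0,"wy":0,"wz":0,"claw":55},{"dx":0,"dy":0,"dz":0,"wx":0,"wy":0,"wz":0,"claw":75},{"dx":0,"dy":0,"dz":0,"wx":0,"wy":0,"wz":0,"claw":75},{"dx":0,"dy":0,"dz":0,"wx":0,"wy":0,"wz":0,"claw":75},{"dx":0,"dy":0,"dz":-3,"wx":0,"wy":0,"wz":0,"claw":75},{"dx":0,"dy":0,"dz":-5,"wx":0,"wy":0,"wz":0,"claw":75},{"dx":0,"dy":0,"dz":-5,"wx":0,"wy":0,"wz":0,"claw":75}]'
python3 -m handwheel '[{"dx":0,"dy":0,"dz":-5,"wx":0,"wy":0,"wz":0,"claw":75},{"dx":0,"dy":-3,"dz":-4,"wx":0,"wy":0,"wz":0,"claw":75},{"dx":-2,"dy":-4,"dz":0,"wx":0,"wy":0,"wz":0,"claw":75},{"dx":-4,"dy":-4,"dz":0,"wx":0,"wy":0,"wz":0,"claw":75},{"dx":-4,"dy":0,"dz":0,"wx":0,"wy":0,"wz":0,"claw":75},{"dx":-4,"dy":0,"dz":0,"wx":0,"wy":0,"wz":0,"claw":75},{"dx":0,"dy":0,"dz":0,"wx":0,"wy":0,"wz":0,"claw":75},{"dx":0,"dy":0,"dz":0,"wx":0,"wy":0,"wz":0,"claw":75}]'
python3 - <<'E'
from h import *
f=optics.grab_frame("side"); a=cv2.resize(f["frame"][60:400,190:500],None,fx=1.75,fy=1.75,interpolation=cv2.INTER_CUBIC); cv2.imwrite("pics/s12.png",a)
f=optics.grab_frame("top"); cv2.imwrite("pics/t12.png",cv2.resize(f["frame"][120:280,160:470],None,fx=2.5,fy=2.5,interpolation=cv2.INTER_CUBIC))
E
```

```text
clock: 38.78
position: [0.5966, 0.161, 0.1563]
tool_rot: [-3.141, 0.0, 1.593]
force: [0.2, 0.6, 0.1]
grip_width: 0.0638
finger_force: 0.0
clock: 39.78
position: [0.49, 0.0191, 0.245]
tool_rot: [3.142, -0.0, 1.593]
force: [-0.1, 0.9, -0.8]
grip_width: 0.064
finger_force: 0.0
```

View pics/s12.png

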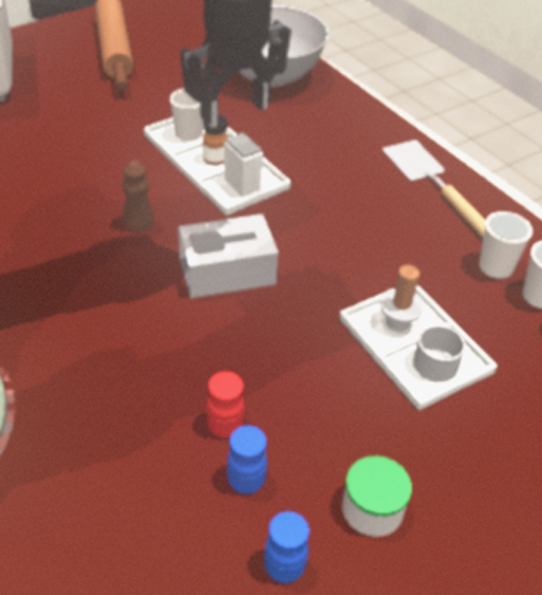

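View pics/t12.png

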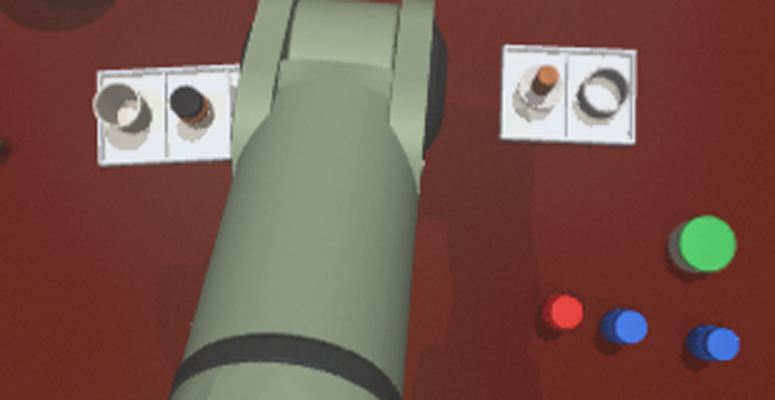

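The pictures show all five items upright in their compartments: tamper (400,300), ring (438,353), cup (185,115), jar (215,140) and tin (242,165) in the side view. The mill (135,195) and tub (377,495) are standing untouched, and the gripper is clear of everything. I'm handing the job in.

```bash
python3 -c "
from workcell import job_done
print(job_done())"
```

```text
the job is handed in; nothing more can be done
None
```

Both kits are made up and handed in at about 40 s: tamper and ring in the two-compartment tray; cup, jar (middle) and tin in the three-compartment tray; all upright in the final pictures, with the tub and mill left where they were.

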